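# Morning check of the packing scale

## Robot

A 7-joint arm with a two-finger parallel gripper is mounted at the origin on a cart in front of the work surface, level with it; the furniture and walls round the work are solid. World frame = base frame: x ahead of the robot, y to its left, z up, the work surface at z = 0. Lengths are in mm, angles in rad, forces in N, time in s.
With the tool pointing down it reaches from about 400 to 875 mm from the base axis. Payload 6.5 kg.
Tool frame: the origin (TCP) lies between the finger pads; the fingertips stand manip.tip_reach ahead of it and the grasp point (between the pads) lies 2 mm behind it (manip.tip_reach is the distance from the TCP to the fingertips, in mm); z points along the fingers, y is the line along which they close (so a half turn about z gives the same grasp; the last joint's range is limited). The gripper opens to 85 mm and grips with 20 to 120 N. Pads are 22 mm wide; open, the fingers measure 114 mm over their backs; the gripper's body (76 mm by 85 mm) begins 54 mm behind the grasp point. The pads swing forward as they close: fully open they stand 13 mm farther back than shut.
Start: joints at [1.129, 0.536, -0.004, 1.538, 0.003, 1.067, -0.071], TCP at [238.557, -604.633, 248.29] pointing down, gripper open.
Joint ranges: [-2.7, 2.7], [-0.37, 2.16], [-1.27, 1.26], [0.24, 2.4], [-1.31, 4.45], [0.19, 1.91], [-2.76, 2.76]. Speed limits (rad/s): [2.39, 2.39, 3.14, 3.14, 3.14, 3.14, 3.14].

## Interface

Orientations are given as a unit quaternion [w, x, y, z].
In Python, from workcell import manip gives the robot as it stands. Calls block until the motion is done:
- manip.reach(position, orientation): joint-space move of the TCP to a pose.
- manip.move_linear(position, v=150, frame=None, stop_force=None): straight line of the TCP; frame=None keeps the orientation; v is the mean speed in mm/s. With stop_force (N) it stops when the force on the tool has changed by that much, and returns True; else False.
- manip.move_joints(angles): joint-space move.
- manip.command_gripper(opening, force=None): finger opening in mm; force is the grip in N (None keeps the last); returns when the fingers have stopped.
- manip.hold(seconds).
- manip.solve_ik(position, orientation): joint angles nearest the present ones, or None.
- manip.get_state(): the state.
- manip.grab_frame(name): name is "scene" or "top"; returns a dict with "image" (480x640x3 uint8, red, green, blue), "fx", "fy", "cx", "cy" (pixels), "extrinsics" (4x4, takes a point from world to camera coordinates). Camera axes: x right, y down, z forward; pixel columns grow to the right and rows downward; lengths in mm; the calibration is good to about 2 mm. A picture is of the moment at which its call begins. There is no depth.
A pose or a line that the arm cannot do raises manip.MotionError and nothing moves.
- manip.job_done(): hands the job in; it is judged then, once.
Trained networks look in the newest picture that a camera, given by its name, has taken for a name from the list of things; names that differ only in an ending like _2 or _b are one class to them, and where a whole thing is asked for, a point or a joint stands for the part that bears it (a point fixed in the world has none). Each returns a list of dicts, best first, with "conf" (0 to 1); they miss things now and then, are a little off and sometimes report something else, mostly with a low value. They report only what shows in the picture. A call takes as long as a camera call.
- manip.silhouettes(camera, query): "region" (480x640 bool, what is visible of it) and "extent" ([centre column, centre row, width, height] in pixels, round what is visible of it).
The state is a dict: "time": time; "joints": joint angles; "joint_vel": joint speeds; "joint_torque": joint torques, N m; "eef_pos": TCP position; "orientation": TCP orientation; "wrist_force": force on the tool from outside, world axes, zero at the start; "torque": the same for the moment, N m; "grip_width": finger opening in mm; "finger_force": force on a finger pad.
Only numpy, scipy, OpenCV 4.12 (cv2) and the standard library are available. Lean on these libraries where they do the work, as an engineer would, in place of code of your own. Each camera call takes 0.05 s, during which the arm holds its last target. There are 200 camera calls.

## Task

Check the dial scale before packing starts: first lay the carrot that was left on its pan back with the carrot heap at the left. Then try the brass check weights that are there one at a time, from the lightest to the heaviest: set the weight down gently, centred in the small ring engraved on the pan, let go of it, press the treadle of the card stamp fully down to its stop to stamp the check card while the weight stands there, and stand the weight upright on the black rubber mat again. Finish with the pan empty, the treadle up, all the weights on the mat and the tape, marker and pen where they were, and never bang or push the pan down onto its bottom stop.

Things in the scene. Friction and masses are not known exactly. Their poses are not given: they have to be found in the camera images.
- dial_scale: white spring dial scale, 150 mm wide (y), about 170 mm deep (x), fixed, on four feet; its dial slopes towards its own -x side (the robot). Origin: under its chassis on the table; the pan's centre is 15 mm along its +x. The chassis is 78 mm high, the round steel pan stands over it with its top 115 mm above the table when empty
- pan_center (a point): centre of the top face of the scale's round flat pan (steel, 170 mm across, no rim), z up; it goes down with the pan. A ring of 62 mm diameter is engraved round it, and a larger one of 120 mm. With the pan empty it lies 115 mm above the table
- pan (a joint): how far the pan is pressed down, m: 0 empty, 0.020 at its bottom stop; straight down on a spring of 490 N/m, that is 2 mm for each 100 g; damped, settles in about half a second. The dial's needle follows it
- card_stamp: card stamp, fixed: steel base plate 160 x 92 mm, 8 mm thick, with two cheeks 48 mm high at its +x end that carry the treadle's hinge; a paper check card lies clamped under the stamping head. Origin: on the table 3 mm from the plate's middle; its x axis runs from the pressing end of the treadle to the hinge
- treadle_pad (a point): middle of the top face of the black ribbed rubber tread (42 x 54 mm) at the free end of the stamp's hinged treadle, 115 mm from the hinge pin, about 70 mm above the table when up; it sinks about 23 mm, nearly straight down, to the stop
- treadle (a joint): angle of the treadle, rad: 0 up, 0.20 at its stop; spring return, it takes about 3 N at the tread to start it and about 8 N to hold it at the stop
- weight_mat: flat black rubber mat 110 (its x) x 210 mm (its y), 3 mm thick, fixed on the table; origin at the middle of its underside. The weights stand on it. The raised front board of the table runs some 20 mm beyond its -x edge
- weight_small: smallest brass check weight: 100 g, 24 mm diameter, 22 mm high with a small knob on top; origin at the middle of its underside, z up. May be absent
- weight_medium: middle brass check weight: 200 g, 30 mm diameter, 30 mm high with a small knob on top; origin at the middle of its underside, z up. May be absent
- weight_large: largest brass check weight: 500 g, 38 mm diameter, 40 mm high with a small knob on top; origin at the middle of its underside, z up. May be absent
- stray_carrot: loose carrot left lying on the scale's pan, about 160 g, 157 mm long (its x axis), up to 47 mm thick; origin under its middle. It belongs with the carrot heap at the robot's left
- heap_front (a point): point on the free strip of brown paper sheet in front of the carrot heap, at the table's height, to the robot's left beyond the weight mat. The strip is free 40 mm to either side of it in x (between the table's raised front board and the heap) and 100 mm to either side in y; a carrot lying along y fits there. Anywhere at y over 0.24 counts as back with the heap
- tape_masking: roll of masking tape lying flat, 100 mm across, 25 mm high; bystander
- marker_black: marker pen lying on the table, 135 mm long, 17 mm thick; bystander
- pen_ball: ball pen lying on the table, 145 mm long, 10 mm thick; bystander

How it is judged:
By the outcome, as a careful person would: the job done as asked, in the order asked, and still so for the second after the job is handed in, with the robot touching nothing.
Of weight_small, weight_medium, weight_large only 2 to 3 are there at a start; the rules pass over those that are not, and their reading is None.
At some moment in a run one of weight_small, weight_medium, weight_large may be knocked a few centimetres aside while the robot is not near it.
It also fails if it takes over 210 s, if anything falls off the work surface, if the arm or the gripper's body presses on something with over 40 N, if the wrist force passes 120 N, or if a joint passes its speed limit or range.

## Working session

There is one attempt and no reset: what is moved stays moved. The work goes in short steps, each a Python script; the robot and the scene stay as the last script left them, time stands still between calls to the robot, and variables do not carry over. Pictures are saved under pics/ and viewed, at most 14 in all, crops included, and the job is handed in when it is done.

```bash
ls; mkdir -p pics; cat > h.py <<'E'
import numpy as np, cv2
from workcell import manip
def grab(cam,fn=None):
    f=manip.grab_frame(cam)
    if fn: cv2.imwrite('pics/'+fn,f['image'][:,:,::-1])
    return f
def pix2z(f,u,v,z):
    E=np.array(f['extrinsics']);R,t=E[:3,:3],E[:3,3]
    o=-R.T@t; d=R.T@np.array([(u-f['cx'])/f['fx'],(v-f['cy'])/f['fy'],1.])
    return o+d*(z-o[2])/d[2]
def proj(f,p):
    E=np.array(f['extrinsics']);c=E[:3,:3]@np.array(p,float)+E[:3,3]
    return np.array([f['fx']*c[0]/c[2]+f['cx'],f['fy']*c[1]/c[2]+f['cy']])
def sil(cam,q):
    return manip.silhouettes(cam,q)
E
python3 - <<'E'
from h import *
for c in('top','scene'):
    f=grab(c,c+'0.png'); E=np.array(f['extrinsics']); print(c,f['fx'],f['cx'],f['cy'],'cam at',(-E[:3,:3].T@E[:3,3]).round(0), E[:3,:3].round(2).tolist())
    for q in ['dial_scale','pan_center','card_stamp','treadle_pad','weight_mat','weight_small','weight_medium','weight_large','stray_carrot','tape_masking','marker_black','pen_ball']:
        print(q,[(round(d['conf'],2),np.round(d['extent']).astype(int).tolist()) for d in sil(c,q)[:3]])
s=manip.get_state(); print(s['time'],manip.tip_reach,s['orientation'],s['wrist_force'])
E
```

```text
pics
top 566.5362844154456 320.9441971175172 237.85130918433694 cam at [ 389.  -85. 1593.] [[0.02, -1.0, -0.01], [-0.99, -0.02, -0.12], [0.12, 0.01, -0.99]]
dial_scale [(0.6, [355, 231, 66, 70])]
pan_center [(0.68, [358, 226, 64, 61]), (0.18, [429, 232, 47, 57])]
card_stamp []
treadle_pad [(0.84, [434, 233, 27, 54])]
weight_mat [(0.79, [269, 276, 82, 39])]
weight_small [(0.34, [435, 231, 25, 53])]
weight_medium [(0.54, [356, 231, 67, 72])]
weight_large [(0.72, [245, 277, 12, 22])]
stray_carrot [(0.93, [355, 221, 54, 52]), (0.4, [246, 276, 13, 16])]
tape_masking [(0.6, [476, 289, 39, 36])]
marker_black [(0.55, [343, 294, 43, 9])]
pen_ball [(0.75, [355, 225, 64, 65]), (0.43, [402, 294, 38, 22])]
scene 563.8032605270281 319.4285592637762 236.7241343580072 cam at [-102.  925.  937.] [[-0.84, -0.55, 0.02], [-0.32, 0.47, -0.82], [0.44, -0.69, -0.57]]
dial_scale [(0.85, [318, 232, 67, 71])]
pan_center [(0.78, [317, 216, 61, 35]), (0.41, [358, 200, 40, 17])]
card_stamp [(0.94, [358, 207, 46, 42]), (0.52, [364, 273, 19, 27])]
treadle_pad [(0.66, [356, 199, 42, 15])]
weight_mat [(0.64, [304, 316, 86, 66])]
weight_small []
weight_medium []
weight_large [(0.76, [291, 322, 14, 16])]
stray_carrot [(0.59, [313, 208, 24, 43])]
tape_masking [(0.82, [421, 210, 29, 22]), (0.58, [363, 274, 20, 31])]
marker_black [(0.66, [363, 274, 19, 29])]
pen_ball [(0.57, [388, 247, 29, 13])]
1.3 17.0 [ 3.05545153e-07  9.82398999e-01  1.86794558e-01 -1.21733343e-06] [-0.09603274  0.47670373 -0.02522383]
```

```bash
python3 - <<'E'
import cv2
a=cv2.imread('pics/top0.png'); b=cv2.imread('pics/scene0.png')
# top crop cols 180-520 rows 170-340 
cv2.imwrite('pics/topc.png',cv2.resize(a[170:340,140:540],None,fx=2,fy=2,interpolation=cv2.INTER_CUBIC))
cv2.imwrite('pics/topm.png',cv2.resize(a[250:310,220:320],None,fx=8,fy=8,interpolation=cv2.INTER_CUBIC))
cv2.imwrite('pics/scc.png',cv2.resize(b[160:360,220:480],None,fx=3,fy=3,interpolation=cv2.INTER_CUBIC)[:600,:780])
E
```

```text
(no output)
```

View pics/topc.png

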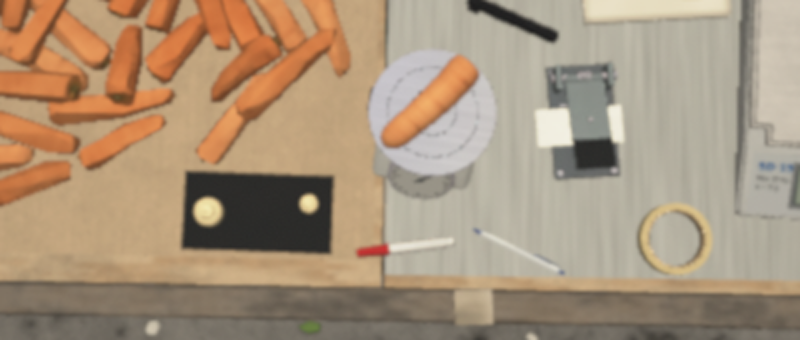

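View pics/topm.png

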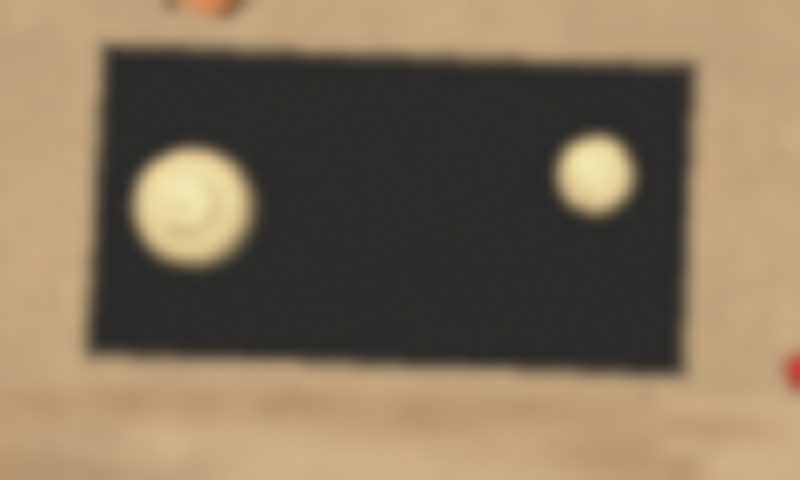

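View pics/scc.png

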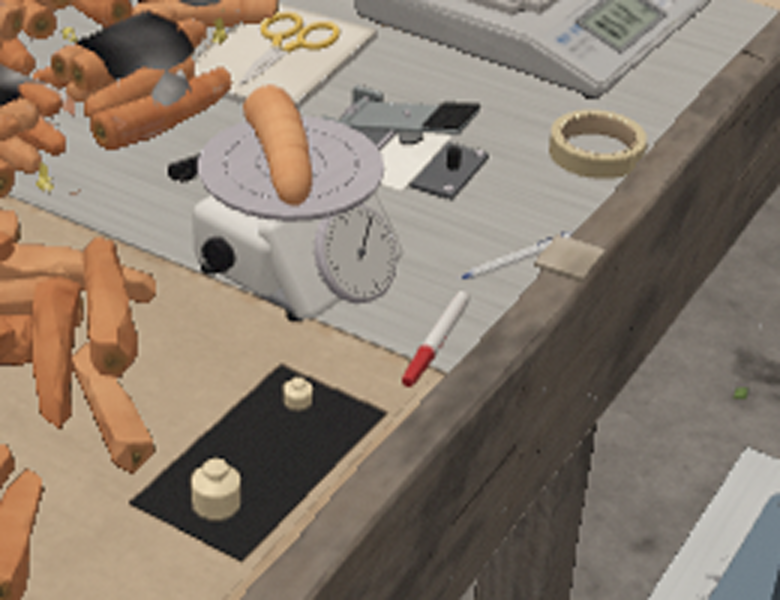

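The top picture shows the pan at about (356,226) with the carrot on it. The stamp is at (432,230), with its black tread at (437,247) nearest the robot. The mat is at (269,276) with a large weight at its left (244,276) and one at its right (294.5,272) that is about 23 mm across, so it is the small one. The medium is absent. I measure these next.

```bash
cat >> h.py <<'E'
def brass(f,zs=((38,22),(24,13)),box=None):
    """brass blobs on a dark mat in the top picture: centroid px, area"""
    hsv=cv2.cvtColor(f['image'],cv2.COLOR_RGB2HSV)
    return hsv
E
python3 - <<'E'
from h import *
f=grab('top')
im=f['image'].astype(int)
sub=im[255:299,234:304]; m=(sub[:,:,0]>110).astype(np.uint8)
n,l,st,c=cv2.connectedComponentsWithStats(m)
for i in range(1,n):
    if 20<st[i,4]<400:
        u,v=c[i]+[234,255]; d=2*np.sqrt(st[i,4]/np.pi)
        print('blob',u,v,st[i],'d px',d,'mm',d*1560/566, pix2z(f,u,v,15).round(1),pix2z(f,u,v,25).round(1))
r=sil('top','weight_mat')[0]['region']|0
# mat corners: dark region fill
q=cv2.minAreaRect(cv2.findContours(r.astype(np.uint8),0,2)[0][0].astype(np.float32)); print('mat',q)
for p in cv2.boxPoints(q): print(pix2z(f,*p,3).round(0)[:2])
r=sil('top','pan_center')[0]['region'].astype(np.uint8)
cn=max(cv2.findContours(r,0,2)[0],key=cv2.contourArea); print('pan encl',cv2.minEnclosingCircle(cn),cv2.fitEllipse(cv2.convexHull(cn)))
u,v=cv2.fitEllipse(cv2.convexHull(cn))[0]; print('pan',pix2z(f,u,v,112))
r=sil('top','stray_carrot')[0]['region'].astype(np.uint8)
q=cv2.minAreaRect(max(cv2.findContours(r,0,2)[0],key=cv2.contourArea)); print('carrot',q,pix2z(f,*q[0],134))
P=[pix2z(f,*p,134)[:2].round(0) for p in cv2.boxPoints(q)];print(P)
ys,xs=np.nonzero(r); 
# tread: black
sub=im[200:265,410:455].sum(2); ys,xs=np.nonzero(sub<110); print('black',len(xs),xs.mean()+410,ys.mean()+200,xs.min()+410,xs.max()+410,ys.min()+200,ys.max()+200)
r=sil('top','treadle_pad')[0]['region']; ys,xs=np.nonzero(r); print('treadle reg',xs.min(),xs.max(),ys.min(),ys.max())
print('tread',pix2z(f,437.5,246.5,70))
for q,z in(('tape_masking',12),('marker_black',8)):
    e=sil('top',q)[0]['extent'];print(q,pix2z(f,e[0],e[1],z).round(0))
print('marker',pix2z(f,319,295,8),pix2z(f,367,290,8),'board row280',pix2z(f,270,300,0),pix2z(f,270,312,0), 'heap front lower carrots',pix2z(f,160,265,20),pix2z(f,205,247,20),pix2z(f,245,250,20))
s=manip.get_state()
for p in ([300,130,25],[300,130,60],[320,270,60],[340,135,25]):print(p,manip.solve_ik(p,[0,1,0,0]))
E
```

```text
blob 275.1933333333333 255.70666666666668 [  0   0  70   3 150] d px 13.81976597885342 mm 38.08981435867727 [528.8  59.5  15. ] [527.9  58.6  25. ]
blob 243.54054054054055 275.27027027027026 [  2  13  16  15 185] d px 15.347615963921077 mm 42.30084965321004 [472.6 146.3  15. ] [472.1 144.9  25. ]
blob 293.82278481012656 271.34177215189874 [55 12 10 10 79] d px 10.02925341359355 mm 27.642465238879748 [485.9   6.4  15. ] [485.3   5.8  25. ]
blob 264.3643724696356 296.64777327935224 [  0  39  70   5 247] d px 17.733870630789692 mm 48.87780597885498 [414.4  86.5  15. ] [414.2  85.4  25. ]
mat ((268.05462646484375, 275.9156799316406), (75.30007934570312, 40.28640365600586), 1.9749339818954468)
[418. 185.]
[531. 185.]
[527. -27.]
[415. -26.]
pan encl ((355.464111328125, 225.1887969970703), 32.26315689086914) ((355.3846130371094, 225.47300720214844), (63.16619110107422, 63.836212158203125), 107.0372085571289)
pan [ 603.72065793 -158.96195008  112.        ]
carrot ((354.0000305175781, 222.50003051757812), (19.091880798339844, 60.10407638549805), 45.0) [ 608.28733794 -154.18765491  134.        ]
[array([569., -82.]), array([ 683., -191.]), array([ 648., -227.]), array([ 534., -117.])]<stdin>:22: RuntimeWarning: Mean of empty slice.
  ret = ret.dtype.type(ret / rcount)
Traceback (most recent call last):
ValueError: zero-size array to reduction operation minimum which has no identity
```

```bash
python3 - <<'E'
from h import *
f=grab('top')
a=f['image'][:,:,::-1]
for v in range(225,262,3): print(v, f['image'][v,432:446].sum(1).tolist()[::2])
r=sil('top','treadle_pad')[0]['region']; ys,xs=np.nonzero(r); print('treadle reg',xs.min(),xs.max(),ys.min(),ys.max())
print('tread',pix2z(f,437.5,246.5,70))
for q,z in(('tape_masking',12),('marker_black',8)):
    e=sil('top',q)[0]['extent'];print(q,pix2z(f,e[0],e[1],z).round(0))
print('board',pix2z(f,270,298,0),pix2z(f,190,298,0))
c=cv2.resize(a[200:320,100:300],None,fx=4,fy=4,interpolation=cv2.INTER_CUBIC)
for X in (380,420,460,500):
  for Y in (220,260,300,340,380):
    p=(proj(f,[X,Y,0])-[100,200])*4; cv2.circle(c,tuple(int(t) for t in p),3,(255,0,0),-1)
cv2.imwrite('pics/heap.png',c)
def q(a): a=np.radians(a); return [0,np.cos(a/2),np.sin(a/2),0]
for p,al in (([608,-154,136],-44),([445,300,40],-90),([445,300,40],90),([486,6,25],0),([472,146,25],0),([604,-159,136],0),([560,-375,90],0)):
    s=manip.solve_ik(p,q(al)); print(p,al,None if s is None else np.round(s,2))
E
```

```text
225 [419, 419, 420, 417, 421, 438, 643]
228 [418, 436, 443, 419, 420, 423, 585]
231 [423, 418, 420, 422, 423, 424, 527]
234 [428, 424, 422, 422, 425, 425, 485]
237 [432, 429, 425, 422, 417, 417, 435]
240 [208, 205, 188, 182, 165, 164, 168]
243 [127, 128, 124, 130, 122, 127, 128]
246 [129, 126, 128, 130, 130, 129, 129]
249 [129, 129, 130, 133, 128, 127, 130]
252 [130, 130, 136, 133, 140, 143, 142]
255 [278, 292, 294, 302, 305, 309, 322]
258 [360, 368, 364, 389, 407, 444, 438]
261 [531, 523, 517, 521, 527, 528, 521]
treadle reg 422 447 206 253
tread [ 556.03598859 -383.05234541   70.        ]
tape_masking [ 619. -167.   12.]
marker_black [ 436. -132.    8.]
board [411.10304532  72.25077309   0.        ] [407.26043033 296.60377236   0.        ]
[608, -154, 136] -44 [ 0.11  0.63  0.1   1.69 -0.08  0.83 -2.1 ]
[445, 300, 40] -90 [ 0.09  1.   -1.08  1.91  1.1   0.99  1.61]
[445, 300, 40] 90 [-0.23  0.75 -0.59  1.92  0.67  0.67 -1.24]
[486, 6, 25] 0 [-0.02  0.65 -0.1   2.07  0.15  0.43 -1.81]
[472, 146, 25] 0 [-0.25  0.66 -0.18  2.05  0.25  0.45 -2.19]
[604, -159, 136] 0 [ 0.25  0.63 -0.1   1.69  0.08  0.83 -1.45]
[560, -375, 90] 0 [ 0.52  0.76  0.01  1.57 -0.01  0.82 -1.04]
```

View pics/heap.png

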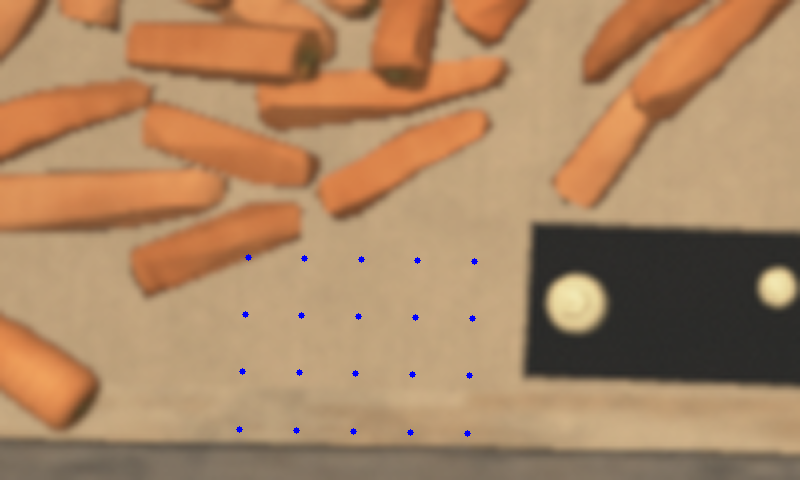

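The strip in front of the heap is free around x 440–480, y 240–400 (blue dots at px 190–460, 315–370). Next I move the carrot.

```bash
cat >> h.py <<'E'
def q(a): a=np.radians(a); return [0,np.cos(a/2),np.sin(a/2),0]
def st(tag=''):
    s=manip.get_state(); print(tag,'t',round(s['time'],1),'pos',np.round(s['eef_pos'],1),'F',np.round(s['wrist_force'],1),'w',round(s['grip_width'],1),'ff',np.round(s['finger_force'],1)); return s
E
python3 - <<'E'
from h import *
manip.reach([608,-154,240],q(-44)); st()
manip.command_gripper(80,30)
print(manip.move_linear([608,-154,135],v=100,stop_force=5)); st('down')
manip.command_gripper(20,30); st('grip')
manip.move_linear([608,-154,145],v=40); manip.move_linear([608,-154,260],v=120); st('up')
grab('scene','carrot_up.png')
E
```

```text
t 3.8 pos [ 607.7 -155.2  240. ] F [-0.8  0.6 -0.4] w 85.3 ff 0.0
False
down t 5.2 pos [ 608.6 -154.1  135.8] F [-0.2 -0.7  0.1] w 80.0 ff 0.0
grip t 5.7 pos [ 608.2 -154.1  135.2] F [ 0.5  0.7 -0. ] w 42.7 ff 29.9
up t 7.2 pos [ 607.4 -153.8  259. ] F [ 0.1  0.3 -0.6] w 42.5 ff 30.2
```

```bash
python3 - <<'E'
from h import *
a=90
manip.reach([456,322,230],q(a)); st('over')
print(manip.move_linear([456,322,50],v=120,stop_force=6))
print(manip.move_linear([456,322,22],v=40,stop_force=3)); st('down')
manip.command_gripper(62); 
z=manip.get_state()['eef_pos'][2]
manip.move_linear([456,322,z+40],v=60); manip.move_linear([456,322,220],v=150); st('up')
manip.reach([520,120,280],q(0))
f=grab('top','c1.png'); grab('scene','s1.png')
im=cv2.imread('pics/c1.png'); cv2.imwrite('pics/c1c.png',cv2.resize(im[190:320,130:400],None,fx=2.9,fy=2.9,interpolation=cv2.INTER_CUBIC))
E
```

```text
over t 9.0 pos [457.  320.9 229.9] F [-0.2 -0.9 -1.5] w 42.0 ff 30.2
False
True
down t 11.3 pos [455.4 321.6  23.5] F [-1.3 -0.6  6.4] w 42.1 ff 29.9
up t 13.7 pos [455.5 321.5 219. ] F [-0.8  0.  -0.4] w 62.1 ff 0.0
```

View pics/c1c.png

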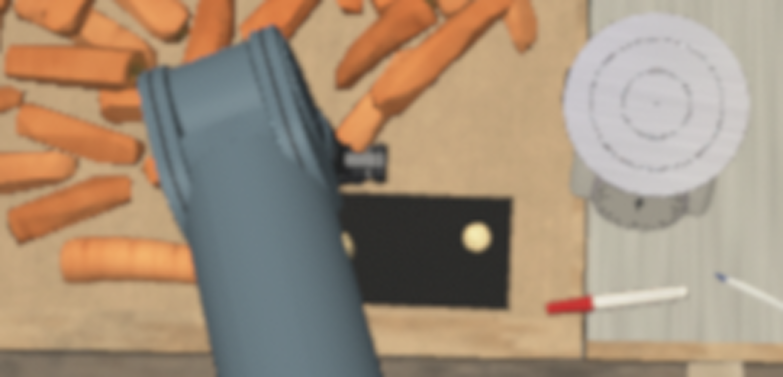

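The carrot lies at the heap strip (60–190, 260). The pan is empty, with its centre dot at (657,103) in the crop, and the small weight is at (476,237). I refine both positions with both cameras.

```bash
cat >> h.py <<'E'
def blobs(f,hgt,guess,win=14):
    """brass blob near the projected guess: (centroid, area)"""
    u,v=proj(f,[guess[0],guess[1],3+hgt/2]).round().astype(int)
    s=f['image'][v-win:v+win+1,u-win:u+win+1].astype(int); m=(s[:,:,0]>110).astype(np.uint8)
    n,l,t,c=cv2.connectedComponentsWithStats(m)
    out=[(c[i]+[u-win,v-win],t[i,4]) for i in range(1,n) if 30<t[i,4]<350]
    return sorted(out,key=lambda o:np.hypot(*(o[0]-[u,v])))[0] if out else None
def two(f,g,pa,pb):
    A=[];b=[]
    for F,(u,v) in((f,pa),(g,pb)):
        E=np.array(F['extrinsics']);P=np.array([[F['fx'],0,F['cx']],[0,F['fy'],F['cy']],[0,0,1]])@E[:3]
        for r,k in((0,u),(1,v)): A.append(P[r,:3]-k*P[2,:3]); b.append(k*P[2,3]-P[r,3])
    return np.linalg.lstsq(np.array(A),np.array(b),rcond=None)[0]
E
python3 - <<'E'
from h import *
f=grab('top'); r=sil('top','pan_center'); print([(d['conf'],d['extent']) for d in r])
def ell(r):
    cn=max(cv2.findContours(r['region'].astype(np.uint8),0,2)[0],key=cv2.contourArea); e=cv2.fitEllipse(cv2.convexHull(cn)); print(e); return e[0]
pt=ell(r[0])
g=grab('scene'); r=sil('scene','pan_center'); print([(d['conf'],d['extent']) for d in r]); ps=ell(r[0])
print('pan top',pix2z(f,*pt,115),'dot',pix2z(f,356.55,225.5,115),'scene',pix2z(g,*ps,115),two(f,g,pt,ps))
bt=blobs(f,22,[486,6]); bs=blobs(g,22,[486,6]); print(bt,bs)
if bt: print(pix2z(f,*bt[0],15))
if bs: print(pix2z(g,*bs[0],15)); print(two(f,g,bt[0],bs[0]))
im=g['image'][:,:,::-1]; cv2.imwrite('pics/s2.png',cv2.resize(im[150:350,220:480],None,fx=3,fy=3,interpolation=cv2.INTER_CUBIC))
# tread in scene
p=proj(g,[556,-383,70]); print('tread proj scene',p)
E
```

```text
[(0.71, [357.6, 226.2, 64.9, 63.7])]
((355.62200927734375, 225.2993927001953), (63.89155197143555, 65.43211364746094), 100.3180160522461)
[(0.65, [318.4, 216.9, 57.9, 36.1])]
((316.39508056640625, 214.5018768310547), (36.71462631225586, 61.243221282958984), 90.9306411743164)
pan top [ 603.75772249 -159.43270189  115.        ] dot [ 603.26301606 -161.88055288  115.        ] scene [ 598.25634169 -152.44095685  115.        ] [ 604.024194   -160.06354652  108.99961294]
(array([293.82278481, 271.34177215]), np.int32(79)) None
[485.9063593    6.40204247  15.        ]
tread proj scene [370.34115141 197.32818882]
```

View pics/s2.png

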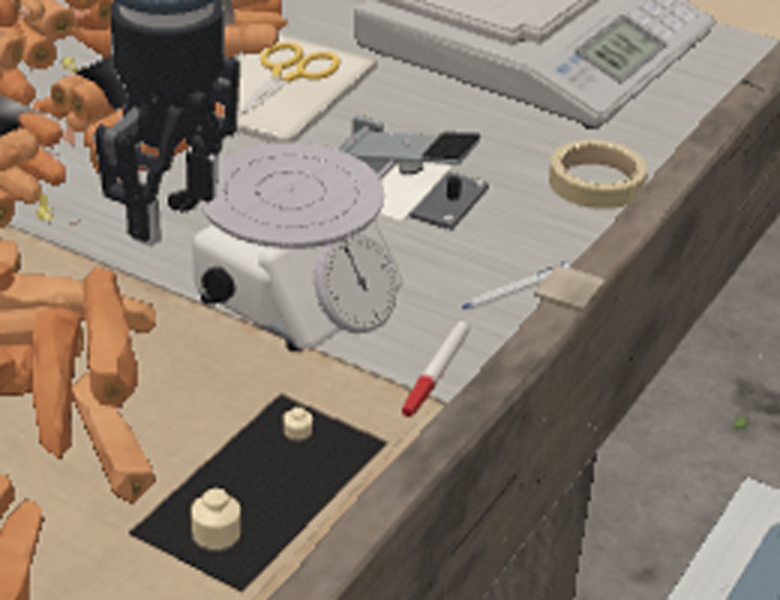

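```bash
python3 - <<'E'
from h import *
f=grab('top'); g=grab('scene')
print('pan dot scene',pix2z(g,316.8,213.8,115),two(f,g,(356.3,225.4),(316.8,213.8)))
print('small scene',pix2z(g,319,291,15),two(f,g,(293.8,271.3),(319,291)))
print('large scene',pix2z(g,220+215/3,150+521/3,25),'tread scene',pix2z(g,371,198.7,70))
X,Y=485.5,6.5
manip.reach([X,Y,160],q(0)); manip.command_gripper(48,30)
print(manip.move_linear([X,Y,23],v=100,stop_force=5)); st('down')
f=grab('scene'); im=f['image'][:,:,::-1]; cv2.imwrite('pics/g1.png',cv2.resize(im[230:330,270:400],None,fx=6,fy=6,interpolation=cv2.INTER_CUBIC))
E
```

```text
pan dot scene [ 599.29649814 -156.00507953  115.        ] [ 603.67403048 -161.72189821  110.5011584 ]
small scene [481.42569827  10.22527293  15.        ] [485.31986178   6.19329322  10.48832717]
large scene [463.71456756 152.9853194   25.        ] tread scene [ 550.50032641 -377.11927272   70.        ]
False
down t 17.5 pos [486.    6.5  23.5] F [ 1.1 -0.3 -0.4] w 47.9 ff 0.0
```

View pics/g1.png

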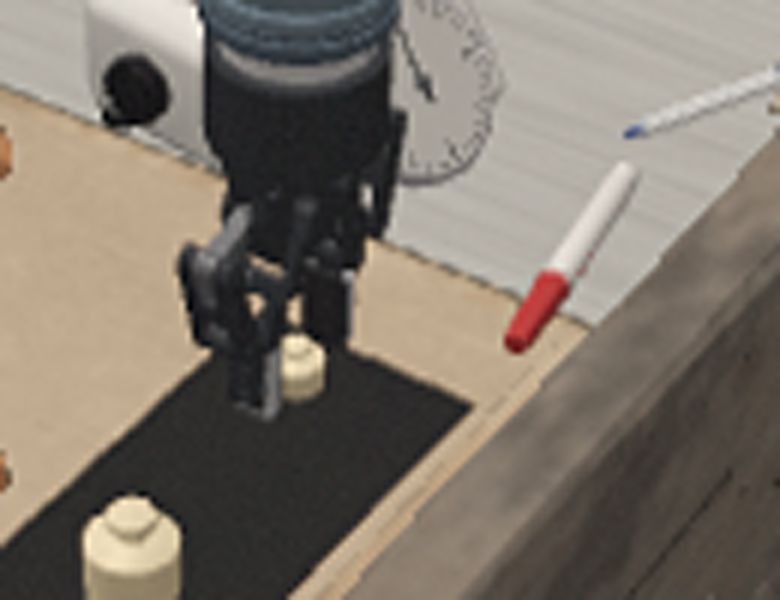

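The weight at (300,370) sits midway between the open fingertips, (258,400) and (335,340). I grip it.

```bash
python3 - <<'E'
from h import *
manip.command_gripper(15,40); st('grip')
manip.move_linear([485.5,6.5,60],v=60); manip.move_linear([485.5,6.5,230],v=150); st('lift')
manip.reach([603,-160,230],q(0)); st('over')
manip.move_linear([603,-160,145],v=100); manip.move_linear([603,-160,133],v=15); manip.hold(0.5); st('set')
f=grab('scene'); im=f['image'][:,:,::-1]; cv2.imwrite('pics/g2.png',cv2.resize(im[150:270,250:400],None,fx=5,fy=5,interpolation=cv2.INTER_CUBIC))
E
```

```text
grip t 17.9 pos [485.8   6.5  23.5] F [0.2 0.1 5.5] w 21.7 ff 38.9
lift t 20.0 pos [484.8   6.5 229.1] F [-1.  -0.3 -0. ] w 21.4 ff 39.2
over t 20.8 pos [ 602.6 -158.6  229.2] F [-0.1  1.9 -0.9] w 21.8 ff 39.2
set t 23.2 pos [ 603. -160.  133.] F [-0.7  0.3  1.1] w 21.3 ff 39.3
```

View pics/g2.png

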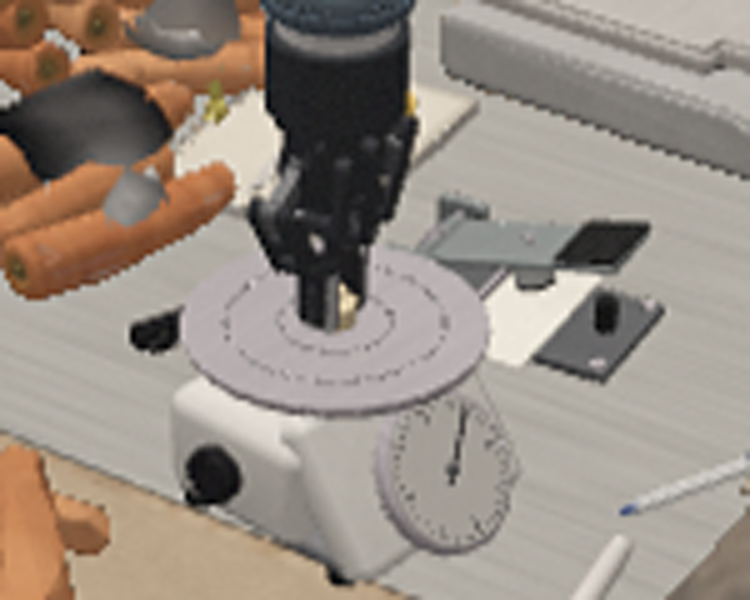

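The weight stands inside the small ring (ring centre about (336,318), weight about (345,315)), and the needle has moved up from its empty position. I release it, check the placing, then press.

```bash
python3 - <<'E'
from h import *
manip.command_gripper(45); manip.hold(0.3)
manip.move_linear([603,-160,180],v=50); manip.move_linear([603,-160,240],v=150)
manip.command_gripper(0,30)
manip.reach([553,-380,150],q(0)); st('at treadle')
f=grab('top'); g=grab('scene')
a=cv2.resize(f['image'][185:265,310:410,::-1],None,fx=4,fy=4,interpolation=cv2.INTER_CUBIC)
b=cv2.resize(g['image'][160:260,270:400,::-1],None,fx=4,fy=4,interpolation=cv2.INTER_CUBIC)
c=np.zeros((720,520,3),np.uint8); c[:320,:400]=a; c[320:720,:520]=b
cv2.imwrite('pics/p1.png',cv2.resize(c,None,fx=0.83,fy=0.83,interpolation=cv2.INTER_AREA))
E
```

```text
at treadle t 27.1 pos [ 554.8 -377.8  150.7] F [-0.6  0.5 -0.1] w 0.1 ff 0.0
```

View pics/p1.png

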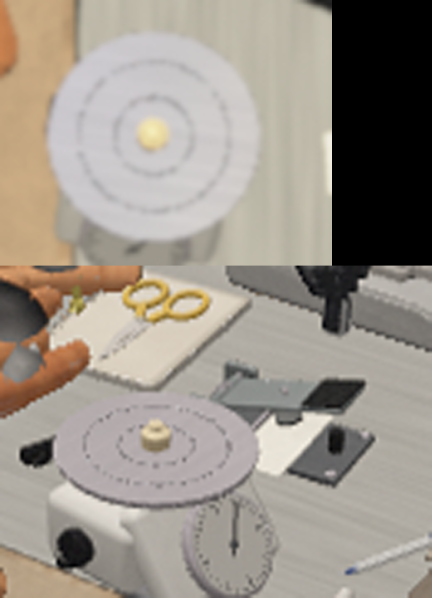

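The small weight stands upright and centred in the ring (152,133). I press the treadle.

```bash
cat >> h.py <<'E'
def press(X=553,Y=-380):
    manip.move_linear([X,Y,95],v=120)
    hit=manip.move_linear([X,Y,55],v=25,stop_force=16); s=st('pressed %s'%hit); manip.hold(0.4); st('held')
    return s
E
python3 - <<'E'
from h import *
press()
grab('scene','press.png'); im=cv2.imread('pics/press.png'); cv2.imwrite('pics/pressc.png',cv2.resize(im[160:240,310:440],None,fx=5,fy=5,interpolation=cv2.INTER_CUBIC))
E
```

```text
pressed True t 28.9 pos [ 551.4 -380.7   64.8] F [-2.   2.1  9.4] w -0.1 ff 4.4
held t 29.3 pos [ 551.4 -380.7   64.8] F [-2.6  1.5  9.8] w 0.2 ff 4.8
```

View pics/pressc.png

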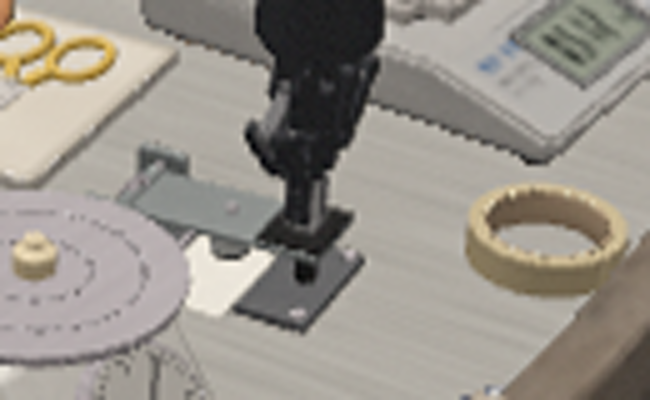

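The tread is down close to the base plate stud (305,268). I press a little further to be certain it is at the stop.

```bash
python3 - <<'E'
from h import *
for z in (63.5,62.5,61.5):
    h=manip.move_linear([551.4,-380.7,z],v=10,stop_force=14); manip.hold(0.3); s=st(h)
    if s['wrist_force'][2]>20: break
E
```

```text
False t 29.9 pos [ 551.5 -380.7   64.7] F [-3.7  2.  13.2] w -0.2 ff 6.4
False t 30.5 pos [ 551.5 -380.8   64.4] F [-6.8  3.6 19.2] w 0.0 ff 9.3
False t 31.0 pos [ 551.5 -380.8   64.2] F [-8.1  5.  24.8] w 0.0 ff 12.2
```

At the stop, since force rises steeply with no travel. I let the treadle up and return the small weight to the mat.

```bash
cat >> h.py <<'E'
def find(f,x,y,z,win=15,lo=20):
    """brass blob (yellowish, bright) near a world point, in the top picture"""
    u,v=proj(f,[x,y,z]).round().astype(int)
    s=f['image'][v-win:v+win+1,u-win:u+win+1].astype(int)
    m=((s[:,:,0]-s[:,:,2]>25)&(s[:,:,0]>110)).astype(np.uint8)
    n,l,t,c=cv2.connectedComponentsWithStats(m)
    for i in sorted(range(1,n),key=lambda i:-t[i,4]):
        if lo<t[i,4]<350: return pix2z(f,*(c[i]+[u-win,v-win]),z).round(1),int(t[i,4])
E
python3 - <<'E'
from h import *
manip.move_linear([551.4,-380.7,100],v=60); manip.move_linear([553,-380,200],v=150); st('rel')
f=grab('top'); print('small on pan',find(f,603,-161,124),'large',find(f,472,145,25))
manip.reach([603,-160,220],q(0)); manip.command_gripper(38,30)
print(manip.move_linear([603,-160,145],v=100,stop_force=5),manip.move_linear([603,-160,133.5],v=30,stop_force=4)); st('d')
manip.command_gripper(15,30); st('g')
manip.move_linear([603,-160,150],v=30); manip.move_linear([603,-160,230],v=120)
manip.reach([485.5,6.5,200],q(0)); st('over')
manip.move_linear([485.5,6.5,40],v=120); print(manip.move_linear([485.5,6.5,22],v=15,stop_force=4)); st('d')
manip.command_gripper(40); st('o')
manip.move_linear([485.5,6.5,70],v=60); manip.move_linear([485.5,6.5,200],v=150)
manip.command_gripper(60)
manip.reach([560,-250,280],q(0))
f=grab('top','c2.png'); g=grab('scene','s3.png')
print('small',find(f,485.5,6.3,14),'large',find(f,472,145,22))
c=np.zeros((580,800,3),np.uint8)
c[:300,:500]=cv2.resize(f['image'][245:305,220:320,::-1],None,fx=5,fy=5,interpolation=cv2.INTER_CUBIC)
c[300:580,:480]=cv2.resize(g['image'][270:340,260:380,::-1],None,fx=4,fy=4,interpolation=cv2.INTER_CUBIC)
cv2.imwrite('pics/m2.png',c)
E
```

```text
rel t 32.6 pos [ 552.4 -379.6  198.9] F [ 0.  -0.2 -0.1] w -0.3 ff 0.0
small on pan (array([ 603.1, -158.8,  124. ]), 80) large (array([472.2, 144.9,  25. ]), 187)
False False
d t 35.5 pos [ 602.9 -160.   133.3] F [0.3 1.  0. ] w 37.8 ff 0.0
g t 35.7 pos [ 603.1 -160.   133.7] F [0.2 0.1 0.3] w 21.9 ff 29.3
over t 38.1 pos [486.7   5.3 200.2] F [ 0.7 -0.5 -0.8] w 21.9 ff 29.4
True
d t 40.6 pos [485.4   6.5  23.7] F [-1.1  0.8  7.2] w 22.2 ff 30.0
o t 40.9 pos [484.6   6.5  23.1] F [-0.6 -0.6  0.3] w 40.0 ff 0.0
small (array([491.2, -23.9,  14. ]), 154) large (array([472.4, 145.3,  22. ]), 187)
```

View pics/m2.png

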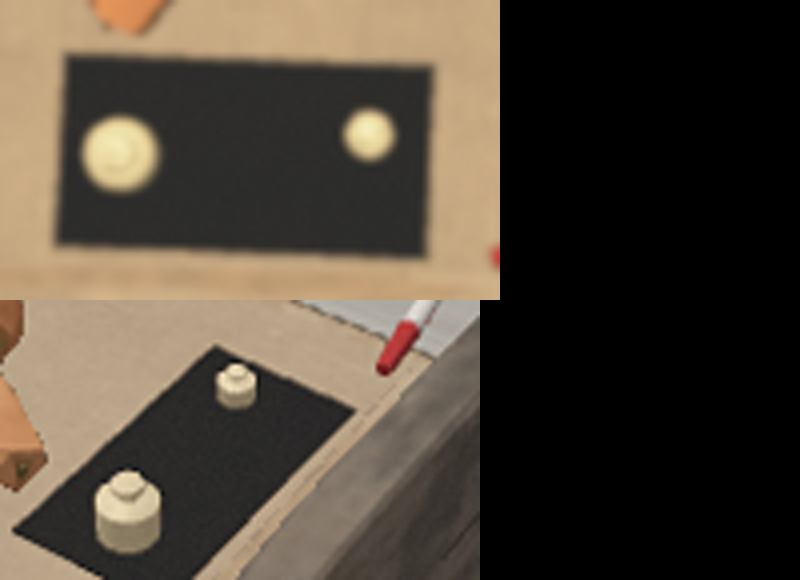

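The small weight stands upright on the mat (370,135), and the large one has not moved (120,153). Next is the large one.

```bash
python3 - <<'E'
from h import *
X,Y=471.5,145.5
manip.reach([X,Y,200],q(0)); manip.command_gripper(66,40)
print(manip.move_linear([X,Y,90],v=120,stop_force=5),manip.move_linear([X,Y,27],v=60,stop_force=5)); st('d')
manip.command_gripper(25,40); s=st('g')
if 32<s['grip_width']<42:
    manip.move_linear([X,Y,60],v=60); manip.move_linear([X,Y,230],v=120); st('lift')
    manip.reach([603,-160.5,230],q(0)); st('over')
    manip.move_linear([603,-160.5,146],v=80); st('above')
    for z in (140,136,131.5):
        manip.move_linear([603,-160.5,z],v=10); manip.hold(0.3); st('set')
E
```

```text
False False
d t 48.4 pos [471.8 145.6  27.3] F [ 0.1  0.2 -0.7] w 66.3 ff 0.0
g t 48.8 pos [471.7 145.2  27.5] F [-1.9 -1.2  7. ] w 35.8 ff 39.4
lift t 51.0 pos [471.  145.3 229.3] F [-0.2 -0.2 -5. ] w 36.0 ff 40.5
over t 52.3 pos [ 603.1 -157.8  229.8] F [ 0.7  0.1 -4.5] w 35.6 ff 40.5
above t 53.5 pos [ 603.5 -160.6  146.7] F [ 0.4 -0.5 -4. ] w 35.6 ff 40.5
set t 54.5 pos [ 603.  -160.5  140.1] F [ 0.7 -0.7 -4.6] w 36.1 ff 40.5
set t 55.4 pos [ 603.1 -160.5  136.1] F [ 0.8 -0.7 -3.5] w 36.0 ff 40.7
set t 56.3 pos [ 603.1 -160.5  131.6] F [-0.  -0.3 -1.4] w 35.5 ff 40.9
```

```bash
python3 - <<'E'
from h import *
manip.move_linear([603,-160.5,129.6],v=10); manip.hold(0.4); st('set')
manip.command_gripper(58); manip.hold(0.4); st('open')
manip.move_linear([603,-160.5,190],v=50); manip.move_linear([603,-160.5,240],v=150)
manip.command_gripper(0,30); manip.reach([553,-380,150],q(0))
f=grab('top'); g=grab('scene'); print('large on pan',find(f,603,-161,130,win=14))
a=cv2.resize(f['image'][185:265,310:410,::-1],None,fx=4,fy=4,interpolation=cv2.INTER_CUBIC)
b=cv2.resize(g['image'][160:260,270:400,::-1],None,fx=3,fy=3,interpolation=cv2.INTER_CUBIC)
c=np.zeros((320,790,3),np.uint8); c[:320,:400]=a; c[:300,400:790]=b; cv2.imwrite('pics/p2.png',c)
E
```

```text
set t 57.0 pos [ 603.2 -160.5  129.7] F [ 0.5 -0.4 -0.4] w 35.8 ff 41.0
open t 57.8 pos [ 603.  -160.5  129.6] F [ 0.3  0.6 -0.1] w 57.9 ff 0.0
large on pan (array([ 615.6, -194.3,  130. ]), 57)
```

View pics/p2.png

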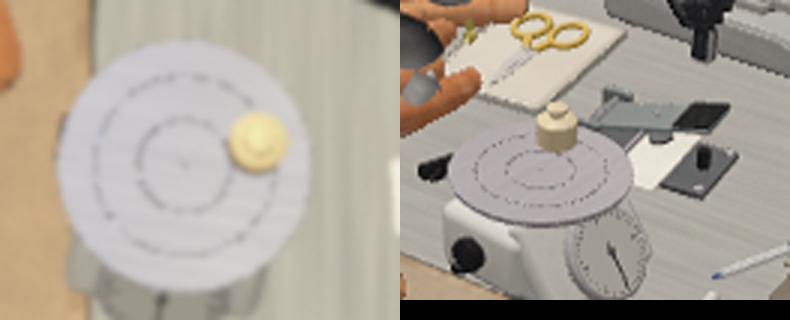

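The weight was knocked aside after the release: it stands at (258,141) and the ring centre is at (185,163). I pick it up and recentre it before stamping.

```bash
cat > pl.py <<'E'
from h import *
def regrip(X,Y,z=130):
    manip.reach([X,Y,240],q(0)); manip.command_gripper(62,40)
    print(manip.move_linear([X,Y,170],v=100,stop_force=4),manip.move_linear([X,Y,z],v=30,stop_force=3)); st('d')
    manip.command_gripper(25,40); return st('g')
def look(fn):
    f=grab('top'); g=grab('scene')
    a=cv2.resize(f['image'][185:265,310:410,::-1],None,fx=4,fy=4,interpolation=cv2.INTER_CUBIC)
    b=cv2.resize(g['image'][160:260,270:400,::-1],None,fx=3,fy=3,interpolation=cv2.INTER_CUBIC)
    c=np.zeros((320,790,3),np.uint8); c[:320,:400]=a; c[:300,400:790]=b; cv2.imwrite('pics/'+fn,c)
    s=f['image'][195:260,324:390].astype(int); m=((s[:,:,0]-s[:,:,2])>35).astype(np.uint8)
    n,l,t,k=cv2.connectedComponentsWithStats(m); i=max(range(1,n),key=lambda i:t[i,4]); u=k[i]+[324,195]
    print('brass',u.round(1),t[i,4],pix2z(f,*u,128).round(1)); return pix2z(f,*u,128)
E
python3 - <<'E'
from pl import *
p=look('x.png')
print('dot at 105',pix2z(grab('top'),356.25,225.75,105))
d=p[:2]
if abs(d[0]-617)<15 and abs(d[1]+209)<15:
    s=regrip(d[0],d[1]+0.5)
    if 30<s['grip_width']<42:
        X,Y=d[0],d[1]+0.5
        manip.move_linear([X,Y,150],v=25); st('up'); manip.move_linear([X,Y,165],v=40)
        manip.move_linear([603,-160.5,165],v=60); manip.move_linear([603,-160.5,143],v=30)
        manip.move_linear([603,-160.5,129.6],v=10); manip.hold(0.4); st('set')
E
```

```text
brass [374.  220.1] 179 [ 616.4 -206.6  128. ]
dot at 105 [ 604.02998784 -161.61140019  105.        ]
False False
d t 65.2 pos [ 616.6 -206.2  130.3] F [-0.6 -0.2 -0. ] w 62.1 ff 0.0
g t 65.5 pos [ 616.5 -206.5  130.2] F [ 0.7 -0.9  0.1] w 36.0 ff 40.6
up t 66.5 pos [ 616.2 -206.1  149.8] F [ 0.9  0.  -5.8] w 35.5 ff 40.4
set t 70.7 pos [ 603.1 -160.5  129.7] F [-0.7  0.7  0.4] w 35.6 ff 41.0
```

```bash
python3 - <<'E'
from pl import *
manip.command_gripper(58); manip.hold(0.4)
manip.move_linear([603,-160.5,190],v=50); manip.move_linear([603,-160.5,240],v=150)
manip.command_gripper(0,30); manip.reach([553,-380,150],q(0))
p=look('p3.png')
if np.hypot(p[0]-603,p[1]+160.5)<7:
    press(); manip.move_linear([551.5,-380.7,61.5],v=10,stop_force=25); manip.hold(0.4); st('stop')
    look('p4.png')
    manip.move_linear([551.4,-380.7,100],v=60); manip.move_linear([553,-380,200],v=150); st('rel')
E
```

```text
brass [355.8 224.9] 175 [ 602.9 -159.2  128. ]
pressed True t 76.7 pos [ 551.4 -380.8   64.8] F [-2.1  1.6  9. ] w 0.2 ff 4.4
held t 77.1 pos [ 551.4 -380.7   64.8] F [-1.7  1.3  8.9] w -0.2 ff 4.8
stop t 77.9 pos [ 551.5 -380.8   64.2] F [-7.7  5.3 24.6] w 0.1 ff 12.3
brass [355.8 225. ] 176 [ 602.8 -159.3  128. ]
rel t 79.6 pos [ 552.4 -379.5  198.9] F [-0.2  0.1 -0.3] w 0.1 ff 0.0
```

View pics/p4.png

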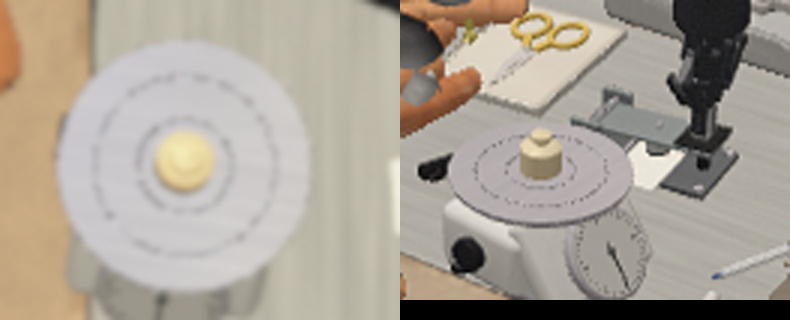

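The large weight stood centred in the ring (185,160) with the treadle at its stop. Now it goes back to the mat.

```bash
python3 - <<'E'
from pl import *
p=look('x2.png')
s=regrip(603,-160)
if 30<s['grip_width']<42:
    manip.move_linear([603,-160,155],v=25); manip.move_linear([603,-160,230],v=100); st('up')
    X,Y=471.5,143
    manip.reach([X,Y,200],q(0)); manip.move_linear([X,Y,45],v=100); print(manip.move_linear([X,Y,25],v=12,stop_force=5)); st('set')
    manip.command_gripper(60); manip.move_linear([X,Y,100],v=60); manip.move_linear([X,Y,220],v=150)
    manip.reach([400,-450,300],q(0)); st('away')
    f=grab('top'); g=grab('scene')
    c=np.zeros((600,800,3),np.uint8)
    c[:300,:800]=cv2.resize(f['image'][190:340,130:530,::-1],None,fx=2,fy=2,interpolation=cv2.INTER_CUBIC)
    c[300:600,:390]=cv2.resize(g['image'][160:360,220:480,::-1],(390,300),interpolation=cv2.INTER_CUBIC)
    c[300:600,400:800]=cv2.resize(g['image'][265:340,260:360,::-1],(400,300),interpolation=cv2.INTER_CUBIC)
    cv2.imwrite('pics/end.png',c)
E
```

```text
brass [355.8 225. ] 176 [ 602.8 -159.3  128. ]
False False
d t 83.5 pos [ 603.1 -160.1  130.2] F [-0.6 -0.1 -0.2] w 61.9 ff 0.0
g t 83.9 pos [ 603.1 -160.1  130.1] F [ 0.3 -1.6 -0.5] w 35.9 ff 40.7
up t 85.9 pos [ 602.4 -159.9  229.2] F [ 0.1 -0.5 -5.6] w 35.6 ff 40.4
True
set t 90.2 pos [471.5 143.   28.5] F [-0.8  0.1  6.3] w 35.6 ff 41.5
away t 95.0 pos [ 401.  -448.8  299.7] F [0.8 1.7 0.1] w 60.2 ff 0.0
```

View pics/end.png

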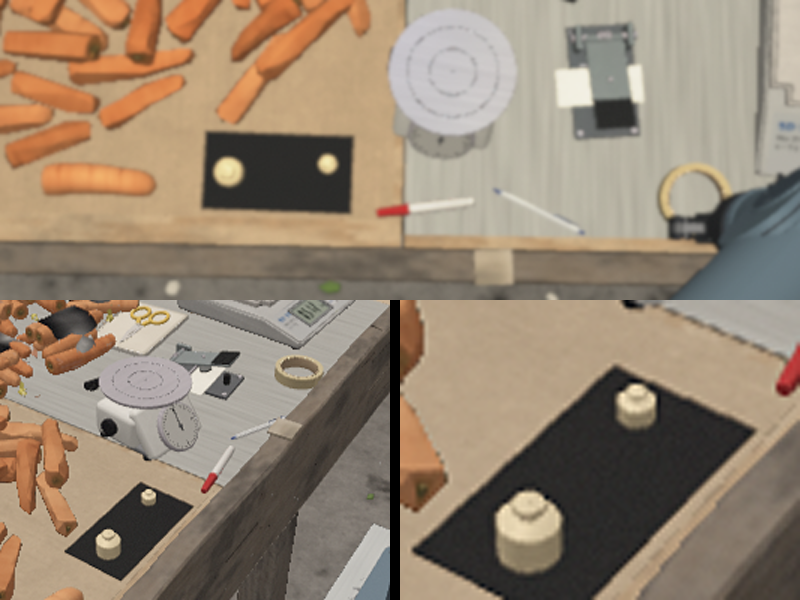

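Both weights stand upright on the mat, (228,171) and (328,163). The pan is empty, the treadle is up, the carrot is with the heap, and the tape, marker and pen have not moved. I hand the job in.

```bash
python3 -c "
from h import *
manip.hold(0.5); print(manip.job_done())"
```

```text
the job is handed in; nothing more can be done
None
```

The job is handed in: the carrot is back with the heap, and the 100 g and then the 500 g weight (the 200 g was absent) were each centred on the pan, stamped and returned to the mat; the 500 g weight was knocked aside on the pan once, so I re-centred it before stamping.

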